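Ease the press-fit cover off a screened RF box with a pry wedge

TASK

Take the dark steel double-ended pry bar by its handle and use its wedges to work the press-fit cover of the screened metal box up off its spring fingers: a little at the slot in one long side, then at the slot in the opposite side, back and forth, never letting one side get more than about 5 mm ahead of the other and never forcing the bar (keep its push on cover and box under 12 N). Stop when both long sides have sprung clear of the fingers and the cover stands loose and level on top of them, still in place on the box; then lay the bar down flat on the bench clear of the box. Do not touch the box or its cover with the gripper or push the other things on the bench about.

Things in the scene. Friction and masses are not known exactly. Their poses are not given: they have to be found in the camera images.
- rf_box: base of a screened aluminium box, 112 x 62 mm, screwed fast to a fixed dark steel plate, 190 x 100 mm, whose top is 8 to 14 mm above the bench; coaxial sockets at its two short ends. Origin: on the centre line, 6 mm below the plate's top; x along the 112 mm side, y across, z up. Walls 4 mm thick, open at the top; the cover sits on their flat rim, 36 mm above the origin
- slot_left (a point): pry slot in the middle of the box's +y long side: centre of its lower edge, on the rim at the outer face (0, 31, 36 mm in the box's frame). A gap 22 mm wide, only 2 mm high, between rim and cover; solid walls flush above and below stop a tip that is half a millimetre too high or low. A bar can go 30 mm in before anything but rim and cover is met
- slot_right (a point): the same slot in the -y long side (0, -31, 36 mm in the box's frame)
- cover: press-fit cover, plain aluminium cap 112 x 62 mm, 16 mm high, skirt 3 mm thick, about 110 g, seated on the rim at the start. Origin: centre of the skirt's lower edge; axes as the box's. Two hidden spring fingers behind each long side, 26 mm either side of the slot, press outward and hold it by friction: it takes about 3 to 7 N to lift one side, and it stays where it was lifted to
- cover_left (a point): middle of the skirt's lower edge on the cover's +y long side (0, 31, 0 mm in the cover's frame); on the rim at the start. Once a side is about 4 mm up its fingers start to spring out under the skirt and push that side on to 5 to 7 mm; sprung clear on both sides, the cover rests on the fingers with both edges 5 to 6 mm above the rim
- cover_right (a point): middle of the skirt's lower edge on the cover's -y long side (0, -31, 0 mm in the cover's frame). A lifted side may sag back up to 1 mm while the other side is being wedged
- pry_bar: pry bar, smooth dark steel, 160 mm long, 200 g, lying flat on the 2 mm thick bench mat. Origin: centre of its flat underside; x along it, z up. Handle in the middle 76 mm long, 14 mm wide, 16 mm high. At each end the same wedge, so the bar carried across the box without turning faces either slot
- pry_tip_a (a point): underside of the bar's tip at its +x end, 80 mm from the centre. Each wedge is 16 mm wide, its underside in one plane with the handle's, 1.5 mm thick at the tip, its upper face rising evenly to 9.3 mm thick at 46 mm from the centre (0.233 mm per mm)
- pry_tip_b (a point): underside of the bar's tip at its -x end. Resting on the rim, a wedge begins to lift the seated cover when its tip is about 2.5 mm past the box's outer face; each further 10 mm lifts that edge 2.3 mm, to 6 mm at 28 mm. The push needed is about 0.5 to 0.9 times the lifting force
- screwdriver: bystander: screwdriver, grey handle, 170 mm long and 26 mm thick, lying on the mat on the other side of the box from the bar; origin under its middle, x along it
- side_cutters: bystander: small side cutters with blue grips, about 130 mm long, 15 mm high; origin near the pivot
- flux_tin: bystander: round brass-coloured flux tin, 52 mm wide, 22 mm high; origin at its foot
- solder_reel: bystander: steel solder reel, 56 mm wide, 26 mm high, standing on its end; origin at its foot
Not all that is in view belongs to the job. Leave any turquoise look-alike of the cover alone.

How it is judged:
On the way, in this order (a step that is already met when the one before it is completed fails the run):
1. one long side of the cover is eased up at least 1.5 mm by the wedge (z of any of cover_left, cover_right in the frame of rf_box above 0.0375 m and contact force between pry_bar and cover above 0.3 N), for 0.1 s.
2. both long sides are up at least 1.5 mm (z of each of cover_left, cover_right in the frame of rf_box above 0.0375 m), for 0.1 s.
3. both long sides are clear of the spring fingers, up at least 4.5 mm (z of each of cover_left, cover_right in the frame of rf_box above 0.0405 m), for 0.3 s.
At the end, for the whole second after the job is handed in: Both long edges of the cover are 4.5 mm or more above the rim, the cover at most 10 mm up, level within 0.04 rad, within 5 mm of its place and at rest; the bar lies flat at rest on the mat or bench, released, its centre 90 mm or more from the box's centre, not touching the box (all of step 3 and z of cover in the frame of rf_box below 0.046 m and angle between the z axis of cover and the z axis of rf_box, either way round below 0.04 rad and horizontal distance between cover and rf_box below 0.005 m and linear speed of each of cover, pry_bar below 0.02 m/s and height (world z) of pry_bar below 0.007 m and angle between pry_bar's own z axis and vertical below 0.1 rad and horizontal distance between pry_bar and rf_box above 0.09 m and contact force between pry_bar and rf_box below 0.1 N).
It fails at once if the cover is racked: tilted more than 0.08 rad against the box (one long side more than about 5 mm ahead of the other) (angle between the z axis of cover and the z axis of rf_box, either way round above 0.08 rad).
It fails at once if the bar is forced against the cover or the box with more than 12 N (contact force between pry_bar and cover above 12 N or contact force between pry_bar and rf_box above 12 N).
It fails at once if the gripper or arm touches the cover or the box (contact force between any of the fingers, the arm and cover above 1 N or contact force between any of the fingers, the arm and rf_box above 1 N).
It fails at once if the cover is knocked or thrown off the box (horizontal distance between cover and rf_box above 0.012 m or z of cover in the frame of rf_box above 0.052 m).
It fails at once if another thing on the bench is pushed more than 30 mm (distance of any of screwdriver, side_cutters, flux_tin, solder_reel from where it was at the start of the episode above 0.03 m).
It also fails if it takes over 72 s, if anything falls off the work surface, if the arm or the gripper's body presses on something with over 40 N, if the wrist force passes 120 N, or if a joint passes its speed limit or range.

ROBOT

A 6-joint arm with a two-finger parallel gripper is mounted at the origin on the work surface. World frame = base frame: x ahead of the robot, y to its left, z up, the work surface at z = 0. Lengths are in m, angles in rad, forces in N, time in s.
With the tool pointing down it reaches from about 0.375 to 0.9 m from the base axis. Payload 3.1 kg.
Tool frame: the origin (TCP) lies midway between the tips of the shut fingers; the grasp point (between the pads) lies 19 mm behind it; z points along the fingers, y is the line along which they close (so a half turn about z gives the same grasp; the last joint's range is limited). The gripper opens to 87 mm and grips with 3 to 60 N. Pads are 19 mm wide; open, the fingers measure 117 mm over their backs; the gripper's body (75 mm by 190 mm) begins 51 mm behind the grasp point.
Start: joints at [0.971, 0.527, 1.433, -0, 1.181, -0.178], TCP at [0.256, 0.57, 0.188] pointing down, gripper open.
Joint ranges: [-3.08, 3.08], [-0.75, 2.2], [0.22, 2.44], [-1.43, 4.57], [0, 2.65], [-2.85, 2.85]. Speed limits (rad/s): [2.79, 2.79, 3.14, 3.14, 3.14, 3.14].

INTERFACE

Orientations are given as a 3x3 rotation matrix whose columns are the frame's x, y, z axes.
In Python, from cell import arm gives the robot as it stands.
- The arm moves only by the shell command python3 -m creep 'ROWS'. ROWS is JSON, a list of rows, each a list of 7 numbers: the shift along the world's x, y, z each as a share of 25 mm, from -1 to 1, then the turn, a rotation vector about the world's x, y, z each as a share of 0.08 rad, from -1 to 1, then the opening, from 0 (shut) to 1 (fully open). In form: [[dx, dy, dz, wx, wy, wz, claw], ...]. A call has 1 to 12 rows; each row shifts and turns the commanded pose from where the row before left it; what a row does not reach is not made up. A row lasts 1/8 s, in which the tool goes at most 62.5 mm and 10.7 degrees, less where a joint would pass 70% of its speed; a pose out of reach is approached as far as the arm can. A call with a number of a shift or a turn outside -1 to 1 is refused whole. A call with a gripper value outside its range is refused whole. The fingers move at their own pace and stop on an object; the grip force is fixed at half the most. Time passes only in rows, so rows that do not move let the fingers close. It gives the time, the measured TCP pose, the force, the opening and the grip force at its end, in the units of the state.
- arm.get_obs(): the state, without advancing time (a new reading comes with each control period).
- arm.camera(name): name is "scene" or "top" or "wrist"; returns the picture (384x512x3 uint8, blue, green, red); there is no depth.
- arm.get_calibration(name): a dict with "vfov" (degrees; the focal length in pixels is half the picture's height over the tangent of half this angle, whatever the lens; pixels are square), "cx", "cy" (the principal point, pixels), "position" and "rotation" of the camera in the world. Camera axes: x right, y down, z forward; pixel columns grow to the right and rows downward; lengths in m; the calibration is good to about 2 mm. A picture is of the moment at which its call begins: read the wrist's pose just before it. get_calibration takes no time and is no camera call; for the wrist camera it gives the pose at the moment of the call.
- arm.finish_job(): hands the job in; it is judged then, once.
The state is a dict: "time_s": time; "joints": joint angles; "joint_vel": joint speeds; "effort": joint torques, N m; "eef_pos": TCP position; "eef_rot": TCP orientation; "force": force on the tool from outside, world axes, zero at the start; "moment": the same for the moment, N m; "finger_gap": finger opening in m; "grasp_force": force on a finger pad.
Only numpy, scipy, OpenCV 4.12 (cv2) and the standard library are available. Lean on these libraries where they do the work, as an engineer would, in place of code of your own. Each camera call takes 0.05 s, during which the arm holds its last target. There are 200 camera calls.

## Working session

There is one attempt and no reset: what is moved stays moved. The work goes in short steps, Python scripts to look and compute and a shell command to move; the robot and the scene stay as the last step left them, time stands still between calls to the robot, and variables do not carry over. Pictures are saved under pics/ and viewed, at most 10 in all, crops included, and the job is handed in when it is done.

```bash
ls; mkdir -p pics; python3 - <<'E'
from cell import arm
import cv2,numpy as np
np.set_printoptions(precision=4,suppress=True)
for n in ("scene","top"):
    c=arm.get_calibration(n); print(n,c)
    cv2.imwrite(f"pics/{n}0.png",cv2.resize(arm.camera(n),(800,600),interpolation=cv2.INTER_CUBIC))
o=arm.get_obs(); print(o)
E
```

```text
pics
scene {'vfov': 49.51648880207093, 'cx': 248.3936583861612, 'cy': 186.51642268009118, 'position': array([ 1.1951, -0.5321,  0.6609]), 'rotation': array([[ 0.5849,  0.471 , -0.6603],
       [ 0.8107, -0.3158,  0.4929],
       [ 0.0237, -0.8237, -0.5666]])}
top {'vfov': 51.52910997093569, 'cx': 255.46136288621426, 'cy': 185.12118967929192, 'position': array([ 0.3962, -0.003 ,  1.0328]), 'rotation': array([[-0.0242, -0.9915,  0.1275],
       [-0.9997,  0.025 ,  0.0045],
       [-0.0077, -0.1274, -0.9918]])}
{'time_s': 0.1, 'joints': array([ 0.9705,  0.5284,  1.4338, -0.    ,  1.1814, -0.1785]), 'joint_vel': array([-0.0015, -0.0019, -0.0022,  0.0011,  0.0012, -0.0006]), 'effort': array([ -0.0001, -44.0989, -17.7151,   0.0635,   0.0534,  -0.    ]), 'eef_pos': array([0.2554, 0.5696, 0.1869]), 'eef_rot': array([[-0.9124,  0.4093, -0.0011],
       [ 0.4094,  0.9124, -0.0016],
       [ 0.0003, -0.0019, -1.    ]]), 'force': array([-0.7214,  0.0208, -0.4997]), 'moment': array([ 0.023 , -0.0111, -0.0119]), 'grasp_force': 0.0, 'finger_gap': 0.08710690499855472}
```

View pics/top0.png

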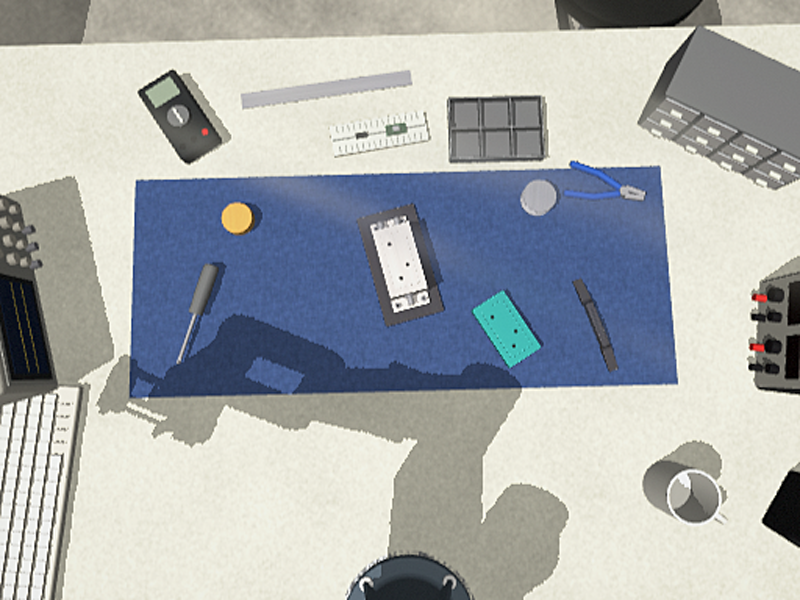

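View pics/scene0.png

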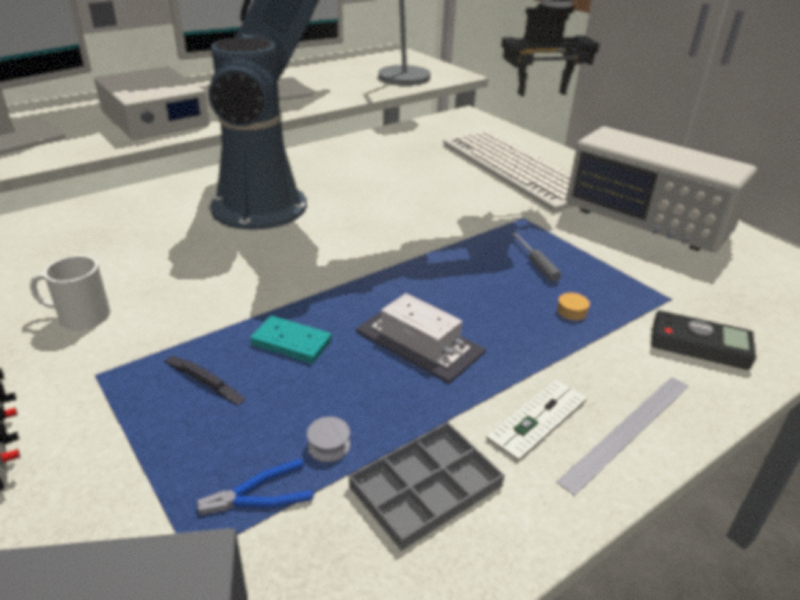

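The top view shows the bar from (578,282) to (614,368), the cover centred near (402,262) and the turquoise decoy at (507,330). The screwdriver is to the left of the box.

```bash
cat > h.py <<'E'
import numpy as np, cv2
from cell import arm
np.set_printoptions(precision=4,suppress=True)
def ray(n_or_c,uv,z):
    c=arm.get_calibration(n_or_c) if isinstance(n_or_c,str) else n_or_c
    f=192/np.tan(np.radians(c['vfov'])/2)
    out=[]
    for (u,v) in uv:
        d=c['rotation']@np.array([(u-c['cx'])/f,(v-c['cy'])/f,1]); t=(z-c['position'][2])/d[2]
        out.append(c['position']+t*d)
    return np.array(out)
def st():
    o=arm.get_obs(); R=o['eef_rot']
    print(o['time_s'],'p',o['eef_pos'],'yaw(yaxis)',np.degrees(np.arctan2(R[1,1],R[0,1])),'tilt',R[:2,2],'F',o['force'],'M',o['moment'],'gap',o['finger_gap'],o['grasp_force'])
E
python3 - <<'E'
from h import *
s=1.5625
for nm,p,z in [("bar",[(576,282),(614,368),(597,325)],.012),("cover",[(372,222),(410,215),(432,285),(392,297)],.057),("plate",[(358,216),(411,204),(444,311),(388,326)],.011),
   ("mat",[(135,180),(660,167),(677,385),(130,397)],.002),("screwd",[(210,265),(180,362)],.01),("tin",[(237,218)],.022),("reel",[(538,197)],.026),("decoy",[(507,330)],.01)]:
    print(nm,ray("top",np.array(p)/s,z)[:,:2].tolist())
c=arm.get_calibration("wrist");o=arm.get_obs();R=o['eef_rot'];print(c,"cam in tool",R.T@(c['position']-o['eef_pos']),R.T@c['rotation'])
E
```

```text
bar [[0.5321740881755936, -0.2911931293571704], [0.3896714357588205, -0.34427837707573783], [0.4601982391513762, -0.3212461517002661]]
cover [[0.6315976281070675, 0.04239577346993696], [0.6415096747352437, -0.018898732982287707], [0.5271341376185188, -0.050726279828819665], [0.5095981398631139, 0.013040613971281045]]
plate [[0.6536374134518774, 0.06791921759840307], [0.672024911556053, -0.021834971278401984], [0.489560419933986, -0.07141397480954259], [0.46709567979692324, 0.021468239740093792]]
mat [[0.729154177596949, 0.4504059336375103], [0.7281801875067277, -0.44925502267198475], [0.3596014180204007, -0.44839668097777896], [0.3616236948816905, 0.44756894051436336]]
screwd [[0.5765127122229852, 0.31673179759491366], [0.4165644034549666, 0.36363875825940933]]
tin [[0.6527203881009724, 0.26902767766786495]]
reel [[0.6743704396974245, -0.23284936022684186]]
decoy [[0.45575871882980634, -0.1738628130218098]]
{'vfov': 60.577575200173605, 'cx': 257.67409763128103, 'cy': 196.29527798335263, 'position': array([0.1914, 0.5987, 0.385 ]), 'rotation': array([[ 0.4099,  0.8822,  0.2316],
       [ 0.9121, -0.3956, -0.1073],
       [-0.003 ,  0.2552, -0.9669]])} cam in tool [ 0.0704 -0.0001 -0.1981] [[-0.0006 -0.9668 -0.2555]
 [ 1.     -0.0003 -0.0013]
 [ 0.0011 -0.2555  0.9668]]
```

```bash
python3 -m creep '[[0.7,-1,0,0,0,-0.83,1],[0.7,-1,0,0,0,-0.83,1],[0.7,-1,0,0,0,-0.83,1],[0.7,-1,0,0,0,-0.83,1],[0.7,-1,0,0,0,-0.83,1],[0.7,-1,0,0,0,-0.83,1],[0.7,-1,0,0,0,-0.83,1],[0.7,-1,0,0,0,-0.83,1],[0.7,-1,0,0,0,-0.83,1],[0.7,-1,0,0,0,-0.83,1],[0.7,-1,0,0,0,-0.83,1],[0.5,-1,0,0,0,-0.83,1]]'
python3 -m creep '[[0,-1,0,0,0,-0.83,1],[0,-1,0,0,0,-0.83,1],[0,-1,0,0,0,-0.83,1],[0,-1,0,0,0,-0.83,1],[0,-1,0,0,0,-0.83,1],[0,-1,0,0,0,-0.83,1],[0,-1,0,0,0,-0.83,1],[0,-1,0,0,0,-0.83,1],[0,-1,0,0,0,-0.83,1],[0,-1,0,0,0,-0.83,1],[0,-1,0,0,0,-0.83,1],[0,-1,0,0,0,-0.83,1]]'
python3 -m creep '[[0,-1,0,0,0,-0.83,0.6],[0,-1,0,0,0,-0.83,0.6],[0,-1,0,0,0,-0.83,0.6],[0,-1,0,0,0,-0.83,0.6],[0,-1,0,0,0,-0.83,0.6],[0,-1,0,0,0,-0.83,0.6],[0,-1,0,0,0,-0.83,0.6],[0,-1,0,0,0,-0.83,0.6],[0,-1,0,0,0,-0.83,0.6],[0,-1,0,0,0,-0.83,0.6],[0,-1,0,0,0,-0.83,0.6],[0,-0.5,0,0,0,0,0.6]]'
python3 - <<'E'
from h import *
st(); c=arm.get_calibration("wrist"); im=arm.camera("wrist"); st()
cv2.imwrite("pics/w1.png",cv2.resize(im,(768,576),interpolation=cv2.INTER_CUBIC)); import pickle; pickle.dump(c,open("c1.pkl","wb"))
E
```

```text
time_s: 1.6
eef_pos: [0.4613, 0.2692, 0.1874]
eef_rot: [[-0.343, 0.939, -0.0], [0.939, 0.343, -0.0], [-0.0, -0.001, -1.0]]
force: [-0.3, -0.1, -0.4]
finger_gap: 0.0875
grasp_force: 0.0
time_s: 3.1
eef_pos: [0.4605, -0.0305, 0.1875]
eef_rot: [[0.432, 0.902, -0.001], [0.902, -0.432, 0.0], [-0.0, -0.001, -1.0]]
force: [0.8, 0.0, -0.7]
finger_gap: 0.0871
grasp_force: 0.0
time_s: 4.6
eef_pos: [0.4609, -0.3191, 0.1876]
eef_rot: [[0.923, 0.384, 0.0], [0.384, -0.923, -0.0], [0.0, 0.0, -1.0]]
force: [0.1, 0.0, 0.3]
finger_gap: 0.0518
grasp_force: 0.0
4.6 p [ 0.4609 -0.3191  0.1876] yaw(yaxis) -67.40652251331954 tilt [ 0.0002 -0.0003] F [0.052  0.0369 0.327 ] M [-0.0913  0.1246  0.03  ] gap 0.051795044415339796 0.0
4.65 p [ 0.461  -0.3203  0.1877] yaw(yaxis) -67.39459974473338 tilt [ 0.0006 -0.0016] F [ 0.4353 -1.5816  0.1069] M [-0.1658  0.1309 -0.0548] gap 0.052287541945972474 0.0
```

View pics/w1.png

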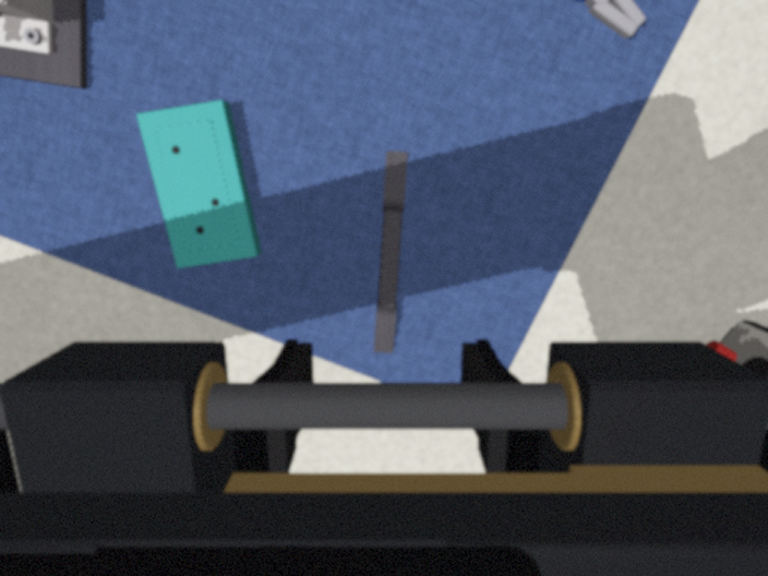

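```bash
python3 - <<'E'
from h import *; import pickle
c=pickle.load(open("c1.pkl","rb"))
a=ray(c,np.array([(397,152),(384,352)])/1.5,.0035); b=ray(c,np.array([(393.5,207),(387,305)])/1.5,.018)
for p in (a,b):
    d=p[0]-p[1]; print(p, p.mean(0), np.linalg.norm(d), np.degrees(np.arctan2(d[1],d[0])))
print(ray("top",np.array([(576,282),(614,368)])/1.5625,.0035).mean(0))
E
```

```text
[[ 0.5352 -0.2964  0.0035]
 [ 0.3845 -0.3483  0.0035]] [ 0.4599 -0.3223  0.0035] 0.15941929021052986 19.00254049637868
[[ 0.4979 -0.3089  0.018 ]
 [ 0.4267 -0.3334  0.018 ]] [ 0.4623 -0.3212  0.018 ] 0.0753167935961556 18.928161718461325
[ 0.4615 -0.3204  0.0035]
```

The bar runs from (397,152) to (384,352) in the wrist picture. That gives a length of 159 mm (expected 160), centre (0.461,-0.322) and yaw 19°. Descending now.

```bash
python3 -m creep '[[0,-0.1,-0.8,0,0,-0.78,0.6],[0,0,-1,0,0,0,0.6],[0,0,-1,0,0,0,0.6],[0,0,-1,0,0,0,0.6],[0,0,-1,0,0,0,0.6],[0,0,-1,0,0,0,0.6],[0,0,-1,0,0,0,0.6],[0,0,-0.45,0,0,0,0.6],[0,0,0,0,0,0,0.6]]'
python3 -m creep '[[0,0,0,0,0,0,0],[0,0,0,0,0,0,0],[0,0,0,0,0,0,0],[0,0,0,0,0,0,0],[0,0,0,0,0,0,0],[0,0,0,0,0,0,0]]'
```

```text
time_s: 5.78
eef_pos: [0.4606, -0.3192, 0.006]
eef_rot: [[0.945, 0.328, -0.001], [0.328, -0.945, 0.001], [-0.001, -0.002, -1.0]]
force: [0.3, -0.2, -1.1]
finger_gap: 0.0522
grasp_force: 0.0
time_s: 6.52
eef_pos: [0.4608, -0.3198, 0.0065]
eef_rot: [[0.945, 0.327, -0.0], [0.327, -0.945, 0.0], [-0.0, -0.0, -1.0]]
force: [-1.2, -0.4, 0.2]
finger_gap: 0.0032
grasp_force: 0.0
```

```bash
python3 - <<'E'
from h import *
st(); im=arm.camera("wrist"); t=arm.camera("top"); st()
cv2.imwrite("pics/w2.png",np.hstack([cv2.resize(im[150:384,80:400],(440,322)),cv2.resize(t[160:260,330:430],(322,322),interpolation=cv2.INTER_CUBIC)]))
E
```

```text
6.525 p [ 0.4608 -0.3198  0.0065] yaw(yaxis) -70.89560909232196 tilt [-0.  0.] F [-1.2257 -0.4419  0.1986] M [-0.0821  0.1616 -0.033 ] gap 0.003201469062938138 0.0
6.625 p [ 0.4608 -0.3198  0.0064] yaw(yaxis) -70.89758537794094 tilt [-0.0001  0.0001] F [-0.5268  0.2341  0.5502] M [-0.061   0.1614 -0.0487] gap 0.0012834536033688188 0.0
```

View pics/w2.png

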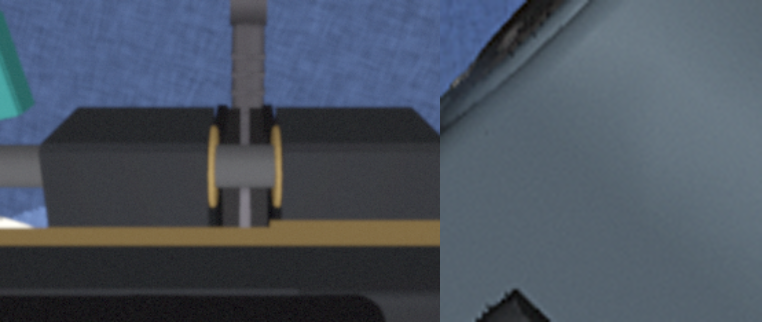

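```bash
python3 -m creep '[[0,0,0,0,0,0,0],[0,0,0,0,0,0,0],[0,0,0,0,0,0,0]]'; python3 - <<'E'
from h import *
im=arm.camera("scene"); w=arm.camera("wrist")
cv2.imwrite("pics/s3.png",np.hstack([cv2.resize(im[190:290,80:190],(440,400),interpolation=cv2.INTER_CUBIC),cv2.resize(w[210:330,200:308],(360,400),interpolation=cv2.INTER_CUBIC)]))
E
```

```text
time_s: 7.0
eef_pos: [0.4608, -0.3198, 0.0065]
eef_rot: [[0.945, 0.327, -0.0], [0.327, -0.945, 0.0], [-0.0, -0.0, -1.0]]
force: [-0.4, 0.4, -0.5]
finger_gap: 0.0005
grasp_force: 0.0
```

View pics/s3.png

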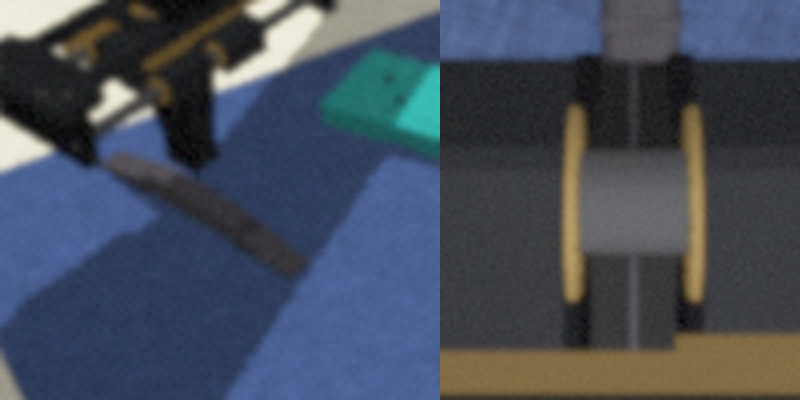

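```bash
python3 - <<'E'
from h import *
def proj(n,P):
    c=arm.get_calibration(n);f=192/np.tan(np.radians(c['vfov'])/2)
    q=(np.atleast_2d(P)-c['position'])@c['rotation']; return np.c_[q[:,0]/q[:,2]*f+c['cx'],q[:,1]/q[:,2]*f+c['cy']]
o=arm.get_obs();p=o['eef_pos'];R=o['eef_rot'];print(p)
P=[p,p+[0,0,.02],p+[0,0,.04],[.461,-.322,.01],[.5352,-.2964,.0035],[.3845,-.3483,.0035]]
print("scene",proj("scene",P)); print("wrist",proj("wrist",P))
im=arm.camera("scene")
cv2.imwrite("pics/s4.png",cv2.resize(im[120:320,50:290],(800,667),interpolation=cv2.INTER_CUBIC)[:600])
print(arm.get_calibration("wrist")['position'])
E
```

```text
[ 0.4608 -0.3198  0.0065]
scene [[130.098  241.1892]
 [128.8929 234.6152]
 [127.6588 227.8822]
 [128.9994 240.4527]
 [153.6011 256.8706]
 [106.3148 228.8947]]
wrist [[258.178  221.4614]
 [258.2407 232.9335]
 [258.3175 247.0049]
 [261.6247 224.1718]
 [261.9877  93.5208]
 [260.9694 328.8038]]
[ 0.5262 -0.2968  0.2046]
```

View pics/s4.png

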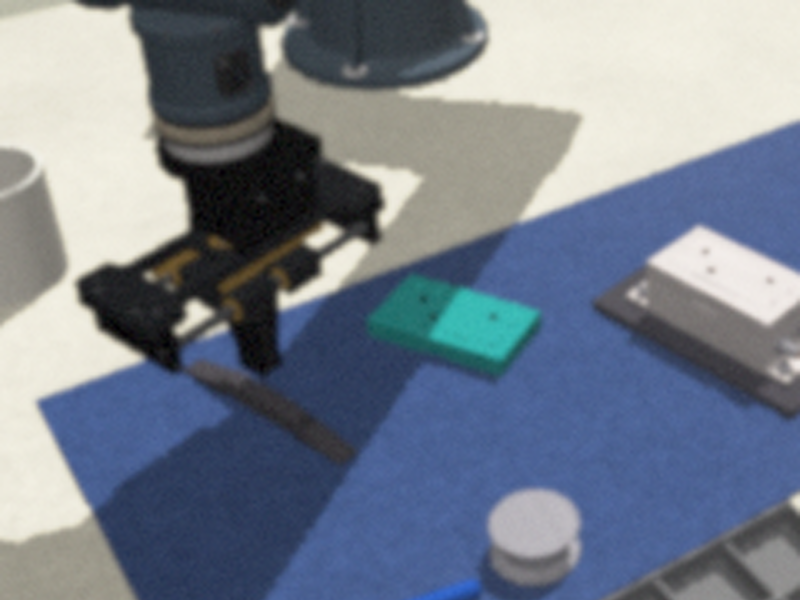

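```bash
python3 - <<'E'
from h import *
def proj(n,P):
    c=arm.get_calibration(n);f=192/np.tan(np.radians(c['vfov'])/2)
    q=(np.atleast_2d(P)-c['position'])@c['rotation']; return np.c_[q[:,0]/q[:,2]*f+c['cx'],q[:,1]/q[:,2]*f+c['cy']]
p0=np.array([.2554,.5696,.1869]);y=np.array([.4093,.9124,0])
for dz in (0,.015,.03): print(dz,proj("scene",[p0-.05*y+[0,0,dz],p0+.05*y+[0,0,dz]]))
w=arm.camera("wrist")
cv2.imwrite("pics/w5.png",cv2.resize(w[60:260,160:360],(600,600),interpolation=cv2.INTER_CUBIC))
C=np.array([.461,-.322,0]);u=np.array([.9455,.3256,0])
print("wrist: tip far, handle end top far",proj("wrist",[C+.08*u+[0,0,.0035],C+.046*u+[0,0,.0113],C+.038*u+[0,0,.018]]))
E
```

```text
0 [[331.2835  70.8639]
 [358.5378  69.5499]]
0.015 [[331.8859  66.5331]
 [359.2943  65.2656]]
0.03 [[332.4956  62.15  ]
 [360.0599  60.9301]]
wrist: tip far, handle end top far [[262.0724  90.8177]
 [261.9811 150.8885]
 [262.0696 166.3142]]
```

View pics/w5.png

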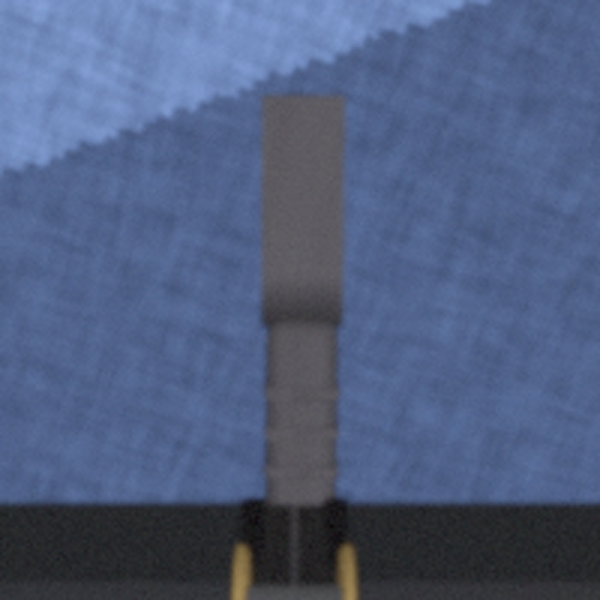

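The wrist picture puts the bar tip at row 92 and the handle end at row 167. Both match the prediction, so the poses are right. The fingertips really end about 30 mm above the reported TCP, so I'll open, descend 30 mm further and close.

```bash
python3 -m creep '[[0.02,-0.06,0,0,0,0,0.6],[0,0,0,0,0,0,0.6],[0,0,0,0,0,0,0.6],[0,0,0,0,0,0,0.6],[0,0,0,0,0,0,0.6],[0,0,-0.4,0,0,0,0.6],[0,0,-0.4,0,0,0,0.6],[0,0,0,0,0,0,0.6]]'
python3 -m creep '[[0,0,-0.2,0,0,0,0.6],[0,0,0,0,0,0,0.6]]'
python3 -m creep '[[0,0,-0.2,0,0,0,0.6],[0,0,0,0,0,0,0.6]]'
```

```text
time_s: 8.2
eef_pos: [0.4605, -0.3205, -0.0148]
eef_rot: [[0.945, 0.327, -0.002], [0.327, -0.945, 0.002], [-0.001, -0.003, -1.0]]
force: [0.1, 0.5, -0.1]
finger_gap: 0.0518
grasp_force: 0.0
time_s: 8.45
eef_pos: [0.4611, -0.3211, -0.0189]
eef_rot: [[0.945, 0.327, -0.0], [0.327, -0.945, 0.0], [-0.0, -0.001, -1.0]]
force: [-0.5, -0.8, -0.8]
finger_gap: 0.0523
grasp_force: 0.0
time_s: 8.7
eef_pos: [0.4612, -0.3211, -0.0238]
eef_rot: [[0.945, 0.327, -0.0], [0.327, -0.945, 0.0], [-0.0, -0.0, -1.0]]
force: [0.2, 0.0, -0.2]
finger_gap: 0.052
grasp_force: 0.0
```

```bash
python3 -m creep '[[0,0,0,0,0,0,0],[0,0,0,0,0,0,0],[0,0,0,0,0,0,0],[0,0,0,0,0,0,0],[0,0,0,0,0,0,0],[0,0,0,0,0,0,0],[0,0,0,0,0,0,0]]'
```

```text
time_s: 9.57
eef_pos: [0.4613, -0.3213, -0.0235]
eef_rot: [[0.945, 0.327, -0.0], [0.327, -0.945, 0.0], [-0.0, -0.0, -1.0]]
force: [-0.9, 0.4, 0.7]
finger_gap: 0.0136
grasp_force: 30.0
```

```bash
python3 -m creep '[[0,0,0.5,0,0,0,0],[0,0,1,0,0,0,0],[0,0,1,0,0,0,0],[0.31,0.4,0.3,0,0,0.98,0],[0.31,0.4,0.3,0,0,0.98,0],[0.31,0.4,0.3,0,0,0.98,0],[0.31,0.4,0.3,0,0,0.98,0],[0.31,0.4,0.3,0,0,0.98,0],[0.31,0.4,0.3,0,0,0.98,0],[0.31,0.4,0.3,0,0,0.98,0],[0.31,0.4,0.3,0,0,0.98,0],[0.31,0.4,0.3,0,0,0.98,0]]'
python3 -m creep '[[0.31,0.4,0.3,0,0,0.98,0],[0.31,0.4,0,0,0,0.98,0],[0.31,0.4,0,0,0,0.98,0],[0.31,0.4,0,0,0,0.98,0],[0.31,0.4,0,0,0,0.98,0],[0.31,0.4,0,0,0,0.98,0],[0.31,0.4,0,0,0,0.98,0],[0.31,0.4,0,0,0,0.98,0],[0.31,0.4,0,0,0,0.98,0],[0.31,0.4,0,0,0,0.98,0],[0,0,0,0,0,0,0],[0,0,0,0,0,0,0]]'
python3 - <<'E'
from h import *
import pickle
st(); c=arm.get_calibration("wrist"); im=arm.camera("wrist"); 
cv2.imwrite("pics/w6.png",cv2.resize(im,(768,576),interpolation=cv2.INTER_CUBIC)); pickle.dump(c,open("c6.pkl","wb"))
E
```

```text
time_s: 11.08
eef_pos: [0.531, -0.2307, 0.1072]
eef_rot: [[0.505, 0.863, -0.0], [0.863, -0.505, 0.0], [-0.0, -0.0, -1.0]]
force: [0.9, -0.5, -3.0]
finger_gap: 0.0134
grasp_force: 30.0
time_s: 12.58
eef_pos: [0.608, -0.1314, 0.1141]
eef_rot: [[-0.249, 0.969, -0.001], [0.969, 0.249, -0.0], [0.0, -0.001, -1.0]]
force: [0.5, -0.2, -2.2]
finger_gap: 0.0138
grasp_force: 30.0
12.575 p [ 0.608  -0.1314  0.1141] yaw(yaxis) 14.391384694107611 tilt [-0.0006 -0.0001] F [ 0.4807 -0.1895 -2.2233] M [-0.1036  0.0149  0.0078] gap 0.013772562575889418 29.997041523456573
```

View pics/w6.png

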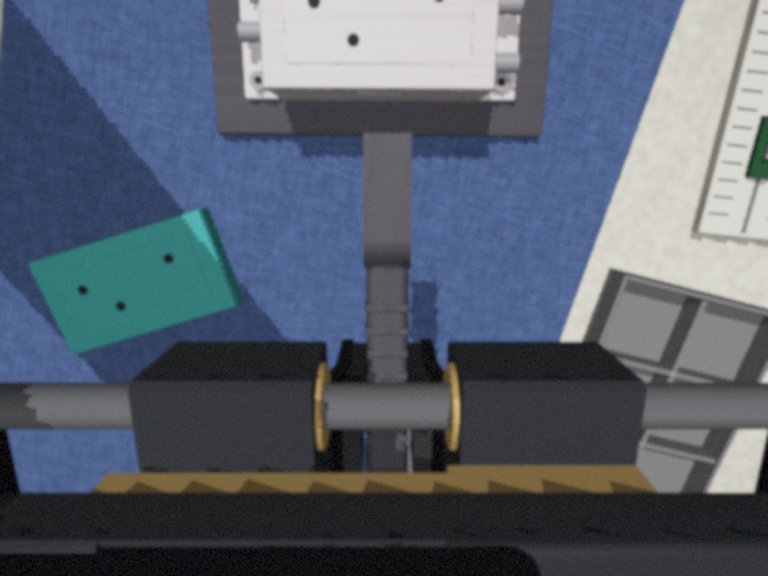

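The wrist picture shows the bar tip at row 132, columns 363–412. The near plate edge runs from (219,134) to (541,134), and the near edge of the cover top from (263,88) to (495,88).

```bash
python3 - <<'E'
from h import *; import pickle
c=pickle.load(open("c6.pkl","rb"))
im=cv2.imread("pics/w6.png",0).astype(float); g=cv2.GaussianBlur(im,(0,0),1.5)
# plate near edge: rows 120-150, dark plate->blue mat ; columns away from bar
def edge(cols,r0,r1,sgn):
    out=[]
    for x in cols:
        d=np.diff(g[r0:r1,x])*sgn; k=d.argmax(); 
        k2=k+0.5*(d[k-1]-d[k+1])/(d[k-1]-2*d[k]+d[k+1]) if 0<k<len(d)-1 else k
        out.append((x,r0+k2+.5))
    return np.array(out)
def line(P):
    p=np.polyfit(P[:,0],P[:,1],1); r=P[:,1]-np.polyval(p,P[:,0]); m=abs(r)<1.5
    return np.polyfit(P[m,0],P[m,1],1),m.sum(),r[m].std()
for nm,cols,r0,r1,s in [("plate",list(range(235,350,5))+list(range(425,530,5)),120,148,1),("coverbottom",range(280,480,5),90,106,-1)]:
    P=edge(cols,r0,r1,s);p,n,sd=line(P);print(nm,p,n,sd)
    q=[(250,np.polyval(p,250)),(500,np.polyval(p,500))]
    for z in (.011,.057,.041):
        w=ray(c,np.array(q)/1.5,z);d=w[1]-w[0];print(z,w[:,:2].tolist(),"ang",np.degrees(np.arctan2(d[1],d[0])))
# columns of plate/cover edges by row profile
for nm,row in (("plate",128),("cover",82),("cover",60),("bar",180),("bar",145)):
    pr=np.diff(g[row-3:row+4].mean(0)); idx=[i for i in np.argsort(-abs(pr))[:60] if abs(pr[i])==abs(pr[max(0,i-6):i+7]).max()][:8]; print(nm,row,[(int(i),round(float(pr[i]),1)) for i in sorted(idx)])
for nm,cc,k in (("plate",(219,541),134),("cover",(263,495),88)):
    for z in (.008,.011,.014,.054,.057,.060):
        w=ray(c,np.array([(cc[0],k),(cc[1],k)])/1.5,z); print(nm,z,np.linalg.norm(w[1]-w[0]),w.mean(0)[:2])
print("bartip",ray(c,np.array([(387.5,132)])/1.5,.1411),c['position'])
E
```

```text
plate [  0.0203 133.9297] 4 0.33126556129412044
0.011 [[0.5090986939758837, -0.07009363347798672], [0.6512187481397649, -0.036645919334045485]] ang 13.243461827178988
0.057 [[0.5214898650453524, -0.06910177642420837], [0.641903799549991, -0.040762560794483454]] ang 13.243461827178988
0.041 [[0.5171798924994503, -0.06944677018204432], [0.6451437816681732, -0.03933068550389633]] ang 13.243461827178992
coverbottom [-0.  90.5] 40 5.934201783649252e-15
0.011 [[0.5043709212843989, -0.04406627855008778], [0.642306692765887, -0.00878703828826645]] ang 14.34673753873204
0.057 [[0.5174841691949357, -0.04704960208431494], [0.63435289015578, -0.01715859091595591]] ang 14.34673753873204
0.041 [[0.5129230394869229, -0.04601192433327941], [0.6371194301940781, -0.014246746523716096]] ang 14.346737538732036
plate 128 [(117, 5.0), (291, -5.0), (488, 5.6), (542, 2.7), (637, 16.8), (717, -15.7), (724, 16.1), (757, -28.5)]
cover 82 [(243, 23.8), (261, 17.8), (495, -17.9), (504, 14.2), (515, -14.1), (653, 19.0), (729, -14.6), (736, 15.5)]
cover 60 [(64, 4.3), (241, 23.3), (261, 6.0), (494, -8.6), (519, -1
[... 203 characters left out ...]
, (712, -15.2), (720, 16.0), (752, -28.3)]
plate 0.008 0.18919333117874435 [ 0.5818 -0.0485]
plate 0.011 0.1873274172914356 [ 0.5818 -0.0486]
plate 0.014 0.18546150340412698 [ 0.5819 -0.0488]
plate 0.054 0.16058265157334511 [ 0.583  -0.0507]
plate 0.057 0.15871673768603647 [ 0.5831 -0.0509]
plate 0.06 0.15685082379872786 [ 0.5832 -0.051 ]
cover 0.008 0.13327551756929223 [ 0.5751 -0.0242]
cover 0.011 0.13196109153999508 [ 0.5752 -0.0246]
cover 0.014 0.13064666551069776 [ 0.5754 -0.025 ]
cover 0.054 0.11312098512006837 [ 0.5774 -0.0301]
cover 0.057 0.11180655909077118 [ 0.5775 -0.0305]
cover 0.06 0.11049213306147389 [ 0.5777 -0.0309]
bartip [[ 0.5877 -0.0538  0.1411]] [ 0.5902 -0.0636  0.3122]
```

```bash
python3 -m creep '[[-0.33,0.6,0,0,0,0,0],[0,0,-0.8,0,0,0,0],[0,0,-1,0,0,0,0],[0,0,-1,0,0,0,0],[0,0,-1,0,0,0,0],[0,0,-0.8,0,0,0,0],[0,0,-0.2,0,0,0,0],[0,0,0,0,0,0,0],[0,0,0,0,0,0,0]]'; python3 - <<'E'
from h import *
for _ in range(3): arm.camera("top"); st()
E
```

```text
time_s: 13.75
eef_pos: [0.601, -0.1164, -0.005]
eef_rot: [[-0.249, 0.968, 0.002], [0.968, 0.249, -0.001], [-0.001, 0.001, -1.0]]
force: [0.2, 0.0, -1.9]
finger_gap: 0.0134
grasp_force: 30.0
13.8 p [ 0.601  -0.1165 -0.0049] yaw(yaxis) 14.442296426863376 tilt [ 0.0018 -0.0006] F [ 0.4495  0.2751 -1.5003] M [-0.0973  0.0717  0.0159] gap 0.013187228084720814 29.997013807296753
13.85 p [ 0.601  -0.1165 -0.005 ] yaw(yaxis) 14.446118086591452 tilt [ 0.0017 -0.0006] F [-0.51    0.3133 -1.7314] M [-0.0623 -0.0481  0.0017] gap 0.013603576044595608 29.997036159038544
13.9 p [ 0.6009 -0.1165 -0.0051] yaw(yaxis) 14.44855616523835 tilt [ 0.0014 -0.0006] F [-0.3052  0.1261 -1.5751] M [-0.0437  0.0375  0.0356] gap 0.013465317947872889 29.997040629386902
```

```bash
for i in 1; do python3 -m creep '[[0,0,-0.04,0,0,0,0],[0,0,0,0,0,0,0]]'; python3 -m creep '[[0,0,-0.04,0,0,0,0],[0,0,0,0,0,0,0]]';  python3 -m creep '[[0,0,-0.04,0,0,0,0],[0,0,0,0,0,0,0]]'; done; python3 -c "
from h import *
st()"
```

```text
time_s: 14.15
eef_pos: [0.6003, -0.1163, -0.0069]
eef_rot: [[-0.25, 0.968, 0.0], [0.968, 0.25, -0.0], [-0.0, 0.0, -1.0]]
force: [0.8, -0.0, -1.3]
finger_gap: 0.0134
grasp_force: 30.0
time_s: 14.4
eef_pos: [0.6002, -0.1162, -0.0082]
eef_rot: [[-0.25, 0.968, -0.0], [0.968, 0.25, 0.0], [0.0, -0.0, -1.0]]
force: [0.2, -0.6, -1.3]
finger_gap: 0.0133
grasp_force: 30.0
time_s: 14.65
eef_pos: [0.6003, -0.1163, -0.0091]
eef_rot: [[-0.25, 0.968, -0.0], [0.968, 0.25, 0.0], [0.0, -0.0, -1.0]]
force: [0.0, 1.2, -1.7]
finger_gap: 0.0137
grasp_force: 30.0
14.65 p [ 0.6003 -0.1163 -0.0091] yaw(yaxis) 14.449225793745676 tilt [-0.0002  0.0001] F [ 0.0439  1.2283 -1.743 ] M [-0.0505  0.045   0.0467] gap 0.013677630297967421 29.99694585800171
```

```bash
cat > f.py <<'E'
from h import *
o=arm.get_obs();R=o['eef_rot'];print('   ',o['time_s'],'z',round(o['eef_pos'][2],5),'tilt',R[:2,2],'F',o['force'],'M',o['moment'])
E
python3 -m creep '[[0,0,-0.04,0,0,0,0],[0,0,0,0,0,0,0]]'>/dev/null; python3 f.py;python3 -m creep '[[0,0,-0.03,0,0,0,0],[0,0,0,0,0,0,0]]'>/dev/null; python3 f.py; python3 -m creep '[[0,0,-0.03,0,0,0,0],[0,0,0,0,0,0,0]]'>/dev/null; python3 f.py
```

```text
14.9 z -0.01012 tilt [-0.0002  0.0001] F [ 1.0431 -0.2343 -2.2273] M [-0.0488  0.0262  0.022 ]
    15.15 z -0.01081 tilt [-0.0001  0.0001] F [-0.9518  0.1491 -0.9786] M [-0.0185  0.015   0.0267]
    15.4 z -0.01159 tilt [-0.0002  0.0001] F [ 0.327   0.1131 -1.9866] M [-0.0487 -0.0233  0.0076]
```

```bash
python3 -m creep '[[0,0,-0.03,0,0,0,0],[0,0,0,0,0,0,0]]'>/dev/null; python3 f.py;python3 -m creep '[[0,0,-0.03,0,0,0,0],[0,0,0,0,0,0,0]]'>/dev/null; python3 f.py; python3 -m creep '[[0,0,-0.03,0,0,0,0],[0,0,0,0,0,0,0]]'>/dev/null; python3 f.py
```

```text
15.65 z -0.01231 tilt [-0.0001  0.    ] F [-0.2478  0.5721 -1.4963] M [-0.0422  0.0287  0.0088]
    15.9 z -0.01306 tilt [-0.0001  0.    ] F [ 0.4348  0.0043 -1.7527] M [-0.0786 -0.0067  0.0382]
    16.15 z -0.01382 tilt [-0.0002  0.0001] F [ 0.1744 -0.8395 -2.0967] M [-0.0699  0.0137  0.0253]
```

```bash
python3 -m creep '[[0,0,-0.03,0,0,0,0],[0,0,0,0,0,0,0]]'>/dev/null; python3 f.py;python3 -m creep '[[0,0,-0.03,0,0,0,0],[0,0,0,0,0,0,0]]'>/dev/null; python3 f.py; python3 -m creep '[[0,0,-0.03,0,0,0,0],[0,0,0,0,0,0,0]]'>/dev/null; python3 f.py
```

```text
16.4 z -0.01459 tilt [-0.0002  0.0001] F [ 0.5736 -0.0213 -0.7977] M [-0.0384  0.033   0.0045]
    16.65 z -0.01533 tilt [-0.0002  0.    ] F [-0.2469 -0.3261 -2.9968] M [-0.0052  0.0345  0.0119]
    16.9 z -0.01606 tilt [-0.0001  0.    ] F [ 0.6645  0.0415 -1.7839] M [-0.0854  0.0206  0.0161]
```

```bash
python3 -m creep '[[0,0,-0.02,0,0,0,0],[0,0,0,0,0,0,0]]'>/dev/null; python3 f.py;python3 -m creep '[[0,0,-0.02,0,0,0,0],[0,0,0,0,0,0,0]]'>/dev/null; python3 f.py; python3 -m creep '[[0,0,-0.02,0,0,0,0],[0,0,0,0,0,0,0]]'>/dev/null; python3 f.py;  python3 -m creep '[[0,0,-0.02,0,0,0,0],[0,0,0,0,0,0,0]]'>/dev/null; python3 f.py
```

```text
17.15 z -0.01647 tilt [ 0.0001 -0.    ] F [-0.5784  0.2808 -0.9167] M [-0.0708 -0.0147  0.0071]
    17.4 z -0.0169 tilt [ 0.0002 -0.0001] F [-0.2527 -2.0397 -1.1427] M [-0.0568  0.0962  0.0251]
    17.65 z -0.01735 tilt [ 0.0003 -0.0002] F [-0.457  -0.853   0.6583] M [-0.0282  0.1027  0.0275]
    17.9 z -0.01784 tilt [ 0.0004 -0.0003] F [ 0.8528 -0.7915  1.1423] M [-0.057   0.1191  0.1027]
```

```bash
cat > f.py <<'E'
from h import *
F=[];M=[]
o=arm.get_obs()
for _ in range(4):
    F.append(o['force']);M.append(o['moment']); arm.camera("top"); o=arm.get_obs()
R=o['eef_rot'];F=np.mean(F,0);M=np.mean(M,0);bx=np.array([.969,.249,0]);by=np.array([-.249,.969,0])
p=o['eef_pos']-np.array([.5697,-.0004,0])
print('   ',o['time_s'],'z',round(o['eef_pos'][2],5),'box xy',p@bx,p@by,'tilt',R[:2,2],'Fbx,by,z',F@bx,F@by,F[2],'Mbx',M@bx,M@by)
E
python3 f.py; python3 -m creep '[[0,0,0.02,0,0,0,0],[0,0,0,0,0,0,0]]'>/dev/null; python3 f.py;python3 -m creep '[[0,0,0.04,0,0,0,0],[0,0,0,0,0,0,0]]'>/dev/null; python3 f.py; python3 -m creep '[[0,0,0.04,0,0,0,0],[0,0,0,0,0,0,0]]'>/dev/null; python3 f.py
```

```text
18.1 z -0.01788 box xy 0.0009834593303738469 -0.1200606338565622 tilt [ 0.0004 -0.0001] Fbx,by,z 0.11853788867338173 -1.051262682605666 0.7188666487060775 Mbx -0.0552014480290536 0.11451077935191473
    18.55 z -0.01755 box xy 0.0008511461800807165 -0.11987863971936283 tilt [-0.      0.0001] Fbx,by,z 0.07306413334801169 -0.8844430253318102 0.46887626502696395 Mbx -0.04419434482192105 0.06296131731115147
    19.0 z -0.01669 box xy 0.0006073034979326085 -0.11961074886227632 tilt [-0.0006  0.0004] Fbx,by,z 0.31497390942068165 -0.3091751092178658 -1.4239471660509682 Mbx -0.01595404879586144 -0.005930483550560097
    19.45 z -0.01555 box xy 0.0007723557863375405 -0.11992486446739083 tilt [-0.0001 -0.    ] Fbx,by,z -0.13386760929265248 0.1156033610919986 -2.0183132965376136 Mbx -0.044303126541343114 0.07592982665334681
```

```bash
python3 -m creep '[[0,0,0.58,0,0,0,0],[0,0,0.58,0,0,0,0],[0,0,0,0,0,0,0],[-0.05,0.195,0,0,0,0,0],[0,0,0,0,0,0,0],[0,0,0,0,0,0,0]]'; python3 f.py
```

```text
time_s: 20.2
eef_pos: [0.5988, -0.1112, 0.0131]
eef_rot: [[-0.25, 0.968, -0.001], [0.968, 0.25, 0.0], [0.0, -0.001, -1.0]]
force: [0.1, -0.2, -2.1]
finger_gap: 0.0136
grasp_force: 30.0
    20.4 z 0.01326 box xy 0.0007727695742914529 -0.11491230671164462 tilt [-0.0003  0.0001] Fbx,by,z -0.02085481685345822 0.06523142000935811 -1.8538425776498428 Mbx -0.03788171611632516 0.058143003800143436
```

```bash
python3 -m creep '[[-0.02,0.078,0.014,0,0,0,0],[0,0,0,0,0,0,0]]'>/dev/null; python3 f.py; for k in 1; do python3 -m creep '[[-0.01,0.039,0,0,0,0,0],[0,0,0,0,0,0,0]]'>/dev/null; python3 f.py;  python3 -m creep '[[-0.01,0.039,0,0,0,0,0],[0,0,0,0,0,0,0]]'>/dev/null; python3 f.py; python3 -m creep '[[-0.01,0.039,0,0,0,0,0],[0,0,0,0,0,0,0]]'>/dev/null; python3 f.py; done
```

```text
20.85 z 0.01386 box xy 0.0008616552420869457 -0.11288136385604775 tilt [ 0.0001 -0.    ] Fbx,by,z -0.6552486556186644 -0.017043104563858803 -1.608650341863962 Mbx -0.052942664364360535 0.03998835348125855
    21.3 z 0.01386 box xy 0.0008490126542546203 -0.11187118498149999 tilt [ 0. -0.] Fbx,by,z 0.010015818490302763 -0.10670920076750909 -2.380287101868367 Mbx -0.04042214566933133 0.06597624786827543
    21.75 z 0.01384 box xy 0.0008486550248131039 -0.11086031508264263 tilt [0. 0.] Fbx,by,z 0.059533070673705786 -0.30379873110789873 -2.106313164445159 Mbx -0.08420271674958221 0.030893414673199317
    22.2 z 0.01384 box xy 0.0008357440727200566 -0.10983608430476587 tilt [-0. -0.] Fbx,by,z -0.19155149863483073 0.048818059957475464 -1.9835368613750266 Mbx -0.0534834896010026 0.0414351971227159
```

```bash
sed -i 's/range(4)/range(2)/' f.py; python3 -m creep '[[-0.01,0.039,-0.008,0,0,0,0],[0,0,0,0,0,0,0]]'>/dev/null; python3 f.py; for k in 1; do python3 -m creep '[[-0.01,0.039,0,0,0,0,0],[0,0,0,0,0,0,0]]'>/dev/null; python3 f.py;  python3 -m creep '[[-0.01,0.039,0,0,0,0,0],[0,0,0,0,0,0,0]]'>/dev/null; python3 f.py; done
```

```text
22.55 z 0.01367 box xy 0.0008425417674692644 -0.1087881520740192 tilt [-0.  0.] Fbx,by,z 0.007078179305885272 -0.27354782941502065 -1.6525722533028948 Mbx -0.04154866435871843 0.037729481953519634
    22.9 z 0.01371 box xy 0.0009456033144884634 -0.10801760425393503 tilt [ 0.0003 -0.0003] Fbx,by,z -0.18514383751150443 -0.44085439272809446 -1.6316809544875321 Mbx -0.17441247871993862 0.050600497025219446
    23.25 z 0.01375 box xy 0.0010513871166506286 -0.10722327442262876 tilt [ 0.0006 -0.0005] Fbx,by,z -0.14516404234841954 -1.943007276491936 -1.0995556969329865 Mbx -0.42757691161481504 0.06678989432024926
```

```bash
 for k in 1; do python3 -m creep '[[-0.01,0.039,0,0,0,0,0],[0,0,0,0,0,0,0]]'>/dev/null; python3 f.py;  python3 -m creep '[[-0.01,0.039,0,0,0,0,0],[0,0,0,0,0,0,0]]'>/dev/null; python3 f.py; done
```

```text
23.6 z 0.01376 box xy 0.0010967843331094256 -0.10632080917208833 tilt [ 0.0008 -0.0006] Fbx,by,z -0.19950799398713776 -3.3217642803188596 -1.4712230669541833 Mbx -0.6510200276272085 0.03958902040821861
    23.95 z 0.0137 box xy 0.0010091324076950776 -0.10483650179252865 tilt [0.0004 0.    ] Fbx,by,z 0.4983514143540103 -3.412187381450629 -1.9146161492159157 Mbx -0.6977609330904382 0.015491428744499365
```

Contact began 2.5 mm past the face and the force has levelled at about 3.4 N, so the wedge is in the slot. Going deeper now.

```bash
python3 -m creep '[[-0.015,0.058,0,0,0,0,0],[-0.015,0.058,0,0,0,0,0],[-0.015,0.058,0,0,0,0,0],[0,0,0,0,0,0,0]]'>/dev/null; python3 f.py;  python3 -m creep '[[-0.015,0.058,0,0,0,0,0],[-0.015,0.058,0,0,0,0,0],[-0.01,0.039,0,0,0,0,0],[0,0,0,0,0,0,0],[0,0,0,0,0,0,0]]'>/dev/null; python3 f.py
```

```text
24.55 z 0.01356 box xy 0.00068090308553726 -0.09974031544408976 tilt [-0.0006  0.0007] Fbx,by,z 0.39197755474911666 -2.9417550269610104 -2.091450638295804 Mbx -0.5976204553974356 -0.0247546345654572
    25.275 z 0.01356 box xy 0.0007019379059265048 -0.09592807238280833 tilt [-0.0005  0.0005] Fbx,by,z -0.038599946467894525 -2.117283274540511 -0.9774590847610396 Mbx -0.5354239439030902 -0.011170730509547224
```

```bash
python3 -m creep '[[0.13,-0.5,0,0,0,0,0],[0.13,-0.5,0,0,0,0,0],[0,0,0,0,0,0,0],[0,0,0.7,0,0,0,0],[0,0,0.7,0,0,0,0],[-0.2425,0.945,0,0,0,0,0],[-0.2425,0.945,0,0,0,0,0],[-0.2425,0.945,0,0,0,0,0],[-0.2425,0.945,0,0,0,0,0],[-0.2425,0.945,0,0,0,0,0],[-0.2425,0.945,0,0,0,0,0],[-0.2425,0.945,0,0,0,0,0]]'; python3 -m creep '[[-0.2425,0.945,0,0,0,0,0],[-0.2425,0.945,0,0,0,0,0],[-0.2425,0.945,0,0,0,0,0],[0,0,0,0,0,0,0],[0,0,-0.8,0,0,0,0],[0,0,-0.9,0,0,0,0],[0,0,-0.8,0,0,0,0],[0,0,-0.04,0,0,0,0],[0,0,0,0,0,0,0]]' >/dev/null; python3 f.py
```

```text
time_s: 26.78
eef_pos: [0.5576, 0.049, 0.0483]
eef_rot: [[-0.25, 0.968, -0.001], [0.968, 0.25, 0.0], [0.0, -0.001, -1.0]]
force: [-0.3, 0.1, -2.3]
finger_gap: 0.0133
grasp_force: 30.0
    28.0 z -0.01409 box xy 0.0016554153501280493 0.12164534657879118 tilt [ 0.0016 -0.    ] Fbx,by,z 0.2841415301238326 0.14496918483013507 -2.5273333431529243 Mbx -0.1077174126287699 0.037788572643057065
```

```bash
python3 -m creep '[[0,0,-0.03,0,0,0,0],[0,0,0,0,0,0,0]]'>/dev/null; python3 f.py; for k in 1; do python3 -m creep '[[0,0,-0.016,0,0,0,0],[0,0,0,0,0,0,0]]'>/dev/null; python3 f.py;  python3 -m creep '[[0,0,-0.016,0,0,0,0],[0,0,0,0,0,0,0]]'>/dev/null; python3 f.py; done
```

```text
28.35 z -0.01534 box xy 0.0010867391214361157 0.12183432498806662 tilt [ 0.0004 -0.    ] Fbx,by,z -0.3088129455513611 0.21146864059994183 -1.9403470088991306 Mbx -0.05514073608405455 0.05930055271678723
    28.7 z -0.01605 box xy 0.0009452441891749301 0.12187436545676185 tilt [-0.0001  0.    ] Fbx,by,z 0.19036169628907484 0.7118333190322373 -2.370704008050775 Mbx -0.05609112760395299 0.04088213857044967
    29.05 z -0.01638 box xy 0.0009981166156430787 0.12183337931179268 tilt [ 0. -0.] Fbx,by,z -0.12375887532796466 0.3394056627342489 -1.342463995625688 Mbx -0.07204725095846108 0.05717312118769499
```

```bash
python3 -m creep '[[0,0,-0.016,0,0,0,0],[0,0,0,0,0,0,0]]'>/dev/null; python3 f.py; python3 -m creep '[[0,0,-0.016,0,0,0,0],[0,0,0,0,0,0,0]]'>/dev/null; python3 f.py
```

```text
29.4 z -0.01675 box xy 0.001036683172055785 0.12188393033064578 tilt [0.0001 0.    ] Fbx,by,z 0.03034804843365213 0.22071188918720067 -1.2245238352545251 Mbx -0.08018447874034317 0.01888945205962954
    29.75 z -0.01714 box xy 0.0010600619674284576 0.12188795534120757 tilt [0.0002 0.    ] Fbx,by,z -0.004903030062877626 0.23970803979455282 -0.3011128784107058 Mbx -0.07146486948346154 0.08832821203076771
```

```bash
python3 -m creep '[[0,0,0.62,0,0,0,0],[0,0,0.62,0,0,0,0],[0,0,0,0,0,0,0],[0.05,-0.195,0,0,0,0,0],[0.03,-0.116,0,0,0,0,0],[0,0,0,0,0,0,0],[0,0,0,0,0,0,0]]'>/dev/null; python3 f.py
```

```text
30.725 z 0.01357 box xy 0.0008205398739614646 0.11391580580058018 tilt [-0.0005  0.    ] Fbx,by,z 0.34702125476831797 0.5042246904129299 -2.477637827345668 Mbx -0.07037730793680042 0.06105003977555163
```

```bash
python3 -m creep '[[0.02,-0.078,0,0,0,0,0],[0,0,0,0,0,0,0]]'>/dev/null; python3 f.py; python3 -m creep '[[0.01,-0.039,0.004,0,0,0,0],[0,0,0,0,0,0,0]]'>/dev/null; python3 f.py; python3 -m creep '[[0.01,-0.039,0,0,0,0,0],[0,0,0,0,0,0,0]]'>/dev/null; python3 f.py
```

```text
31.075 z 0.01381 box xy 0.0009758909222906618 0.1117971549753452 tilt [-0.  0.] Fbx,by,z -0.2789774483940192 -1.0045391787158533 -1.838418305245935 Mbx -0.07662365543929657 0.07299836161063765
    31.425 z 0.01389 box xy 0.0009531757096612284 0.11080408950574558 tilt [-0.0001  0.    ] Fbx,by,z 0.7869356956463412 0.48105086519943296 -1.3699372671131058 Mbx -0.04793407318838212 0.0727461384196837
    31.775 z 0.01392 box xy 0.0009839707185649506 0.10975965910531761 tilt [ 0. -0.] Fbx,by,z 0.1275146017883103 -0.4956416407982837 -1.5774081724746596 Mbx -0.05684720128484742 0.014581428028154684
```

```bash
python3 -m creep '[[0.01,-0.039,0,0,0,0,0],[0.01,-0.039,0,0,0,0,0],[0,0,0,0,0,0,0]]'>/dev/null; python3 f.py; python3 -m creep '[[0.01,-0.039,0,0,0,0,0],[0,0,0,0,0,0,0]]'>/dev/null; python3 f.py; python3 -m creep '[[0.01,-0.039,0,0,0,0,0],[0,0,0,0,0,0,0]]'>/dev/null; python3 f.py
```

```text
32.25 z 0.01387 box xy 0.0008907544880306851 0.10785027485907528 tilt [-0.0002  0.0001] Fbx,by,z -0.15234609160420992 0.8793605598599669 -2.2141041648921056 Mbx 0.05311314086251267 0.02780555820926988
    32.6 z 0.01388 box xy 0.0008334803760061948 0.10703829775695357 tilt [-0.0004  0.0003] Fbx,by,z 0.0383296729383835 2.5401647547966335 -0.9601306360318296 Mbx 0.3102792624537319 0.03318293832346377
    32.95 z 0.01388 box xy 0.0007972622157575208 0.10616278896127124 tilt [-0.0005  0.0004] Fbx,by,z -0.32736273877486644 3.834820353713789 -0.9978655235436765 Mbx 0.6802429956769189 0.016987410527367918
```

```bash
python3 -m creep '[[0.01,-0.039,0,0,0,0,0],[0.01,-0.039,0,0,0,0,0],[0,0,0,0,0,0,0]]'>/dev/null; python3 f.py; python3 -m creep '[[0.01,-0.039,0,0,0,0,0],[0.01,-0.039,0,0,0,0,0],[0,0,0,0,0,0,0]]'>/dev/null; python3 f.py
```

```text
33.425 z 0.01387 box xy 0.0009170674830994457 0.10357615126972262 tilt [-0.0001 -0.0002] Fbx,by,z 0.03695923302954895 3.3896108664230526 -1.9969426373325834 Mbx 0.5782466503248032 0.07886772698582371
    33.9 z 0.0139 box xy 0.0010642162153970526 0.10136030847654916 tilt [ 0.0003 -0.0004] Fbx,by,z -0.6664151828374023 2.7380738467401526 -2.043743618818449 Mbx 0.34656059825282376 0.12928202814907552
```

```bash
python3 -m creep '[[0.015,-0.058,0,0,0,0,0],[0.015,-0.058,0,0,0,0,0],[0.015,-0.058,0,0,0,0,0],[0.015,-0.058,0,0,0,0,0],[0.007,-0.027,0,0,0,0,0],[0,0,0,0,0,0,0],[0,0,0,0,0,0,0]]'>/dev/null; python3 f.py; python3 - <<'E'
from h import *
im=arm.camera("scene"); cv2.imwrite("pics/s7.png",cv2.resize(im[170:250,220:320],(800,600),interpolation=cv2.INTER_CUBIC))
E
```

```text
34.875 z 0.01391 box xy 0.0010415451341846235 0.09479298159638498 tilt [ 0.0002 -0.0003] Fbx,by,z 0.3621783651884125 1.9162225556790102 -1.9113093042927727 Mbx 0.3207359647651221 0.07502504722778162
```

```bash
python3 -m creep '[[-0.13,0.5,0,0,0,0,0],[-0.13,0.5,0,0,0,0,0],[0,0,0,0,0,0,0],[0,0,0.7,0,0,0,0],[0,0,0.7,0,0,0,0],[0.2425,-0.945,0,0,0,0,0],[0.2425,-0.945,0,0,0,0,0],[0.2425,-0.945,0,0,0,0,0],[0.2425,-0.945,0,0,0,0,0],[0.2425,-0.945,0,0,0,0,0],[0.2425,-0.945,0,0,0,0,0],[0.2425,-0.945,0,0,0,0,0]]'>/dev/null; python3 -m creep '[[0.2425,-0.945,0,0,0,0,0],[0.2425,-0.945,0,0,0,0,0],[0.21,-0.82,0,0,0,0,0],[0,0,0,0,0,0,0],[0,0,-0.7,0,0,0,0],[0,0,-0.692,0,0,0,0],[0,0,0,0,0,0,0],[-0.06,0.23,0,0,0,0,0],[0,0,0,0,0,0,0],[0,0,0,0,0,0,0]]' ; python3 f.py
```

```text
time_s: 37.67
eef_pos: [0.5993, -0.1105, 0.0147]
eef_rot: [[-0.25, 0.968, 0.001], [0.968, 0.25, -0.0], [-0.001, 0.001, -1.0]]
force: [0.1, -0.3, -1.3]
finger_gap: 0.0136
grasp_force: 30.0
    37.775 z 0.01457 box xy 0.0011253960878850153 -0.1141812452209505 tilt [ 0.0009 -0.0004] Fbx,by,z 0.25900585896644873 -0.1102011390365837 -1.642733222027082 Mbx -0.042766387943909676 0.034917629516459936
```

```bash
python3 -m creep '[[-0.02,0.078,0,0,0,0,0],[-0.02,0.078,0,0,0,0,0],[-0.02,0.078,0,0,0,0,0],[-0.02,0.078,0,0,0,0,0],[0,0,0,0,0,0,0]]'>/dev/null; python3 f.py;python3 -m creep '[[-0.02,0.078,0,0,0,0,0],[-0.02,0.078,0,0,0,0,0],[-0.015,0.058,0,0,0,0,0],[0,0,0,0,0,0,0]]'>/dev/null; python3 f.py
```

```text
38.5 z 0.0141 box xy 0.0008550359599374295 -0.10587545629463425 tilt [ 0.0001 -0.0001] Fbx,by,z 0.3351630536740983 0.2703209353455875 -1.8541131391379848 Mbx -0.06994899346262216 0.03763910412917321
    39.1 z 0.0141 box xy 0.0008374705040721069 -0.10035700935617993 tilt [ 0.     -0.0001] Fbx,by,z 0.17141823200943807 -0.13802737768675533 -2.0560175882620695 Mbx -0.08675602935842011 0.051859651229316746
```

```bash
python3 -m creep '[[-0.02,0.078,0,0,0,0,0],[-0.015,0.058,0,0,0,0,0],[-0.01,0.039,0,0,0,0,0],[0,0,0,0,0,0,0]]'>/dev/null; python3 f.py;python3 -m creep '[[-0.015,0.058,0,0,0,0,0],[-0.015,0.058,0,0,0,0,0],[0,0,0,0,0,0,0],[0,0,0,0,0,0,0]]'>/dev/null; python3 f.py
```

```text
39.7 z 0.0142 box xy 0.0010191472428091079 -0.09631633335868961 tilt [ 0.0007 -0.0006] Fbx,by,z -0.1415729860232669 -2.933569374400246 -2.620454804765297 Mbx -0.48985509891690765 0.0751838271249833
    40.3 z 0.01394 box xy 0.0005794904842042646 -0.09222028203353741 tilt [-0.0008  0.0008] Fbx,by,z 0.06424295337685608 -1.2008321764994079 -2.0076425851003252 Mbx -0.1896839397099933 -0.01679832561921092
```

```bash
python3 -m creep '[[0.145,-0.56,0,0,0,0,0],[0.145,-0.56,0,0,0,0,0],[0,0,0,0,0,0,0],[0,0,0.7,0,0,0,0],[0,0,0.7,0,0,0,0],[-0.2425,0.945,0,0,0,0,0],[-0.2425,0.945,0,0,0,0,0],[-0.2425,0.945,0,0,0,0,0],[-0.2425,0.945,0,0,0,0,0],[-0.2425,0.945,0,0,0,0,0],[-0.2425,0.945,0,0,0,0,0],[-0.2425,0.945,0,0,0,0,0]]'>/dev/null; python3 -m creep '[[-0.2425,0.945,0,0,0,0,0],[-0.2425,0.945,0,0,0,0,0],[-0.21,0.82,0,0,0,0,0],[0,0,0,0,0,0,0],[0,0,-0.7,0,0,0,0],[0,0,-0.695,0,0,0,0],[0,0,0,0,0,0,0],[0.06,-0.23,0,0,0,0,0],[0,0,0,0,0,0,0],[0,0,0,0,0,0,0]]'>/dev/null ; python3 f.py
```

```text
43.15 z 0.0146 box xy 0.0011821056841108532 0.11294106448448869 tilt [0.0007 0.    ] Fbx,by,z -0.0743997532601931 0.2957977656302959 -2.2442129106048254 Mbx -0.061079364158680746 0.009625856439669787
```

```bash
python3 -m creep '[[0.02,-0.078,0,0,0,0,0],[0.02,-0.078,0,0,0,0,0],[0.02,-0.078,0,0,0,0,0],[0.02,-0.078,0,0,0,0,0],[0,0,0,0,0,0,0]]'>/dev/null; python3 f.py;python3 -m creep '[[0.02,-0.078,0,0,0,0,0],[0.02,-0.078,0,0,0,0,0],[0.02,-0.078,0,0,0,0,0],[0.01,-0.039,0,0,0,0,0],[0,0,0,0,0,0,0]]'>/dev/null; python3 f.py
```

```text
43.875 z 0.0142 box xy 0.0009356131048455432 0.10497340270017219 tilt [-0.0001  0.    ] Fbx,by,z -0.4224785133738522 0.025884332471099447 -2.0398465259774916 Mbx -0.05129394961489905 0.03468225699805799
    44.6 z 0.01419 box xy 0.0009294604220095389 0.09795794484152853 tilt [-0.0001  0.    ] Fbx,by,z 0.04017953580605781 -0.10349222411373266 -2.0683206709051376 Mbx -0.019951783802298055 0.017789379800718146
```

```bash
python3 -m creep '[[0.015,-0.058,0,0,0,0,0],[0.015,-0.058,0,0,0,0,0],[0.015,-0.058,0,0,0,0,0],[0,0,0,0,0,0,0]]'>/dev/null; python3 f.py;python3 -m creep '[[0.015,-0.058,0,0,0,0,0],[0.015,-0.058,0,0,0,0,0],[0.015,-0.058,0,0,0,0,0],[0,0,0,0,0,0,0]]'>/dev/null; python3 f.py;python3 -m creep '[[0.015,-0.058,0,0,0,0,0],[0.015,-0.058,0,0,0,0,0],[0.01,-0.039,0,0,0,0,0],[0,0,0,0,0,0,0]]'>/dev/null; python3 f.py
```

```text
45.2 z 0.01416 box xy 0.0007730862681255511 0.09350908764458016 tilt [-0.0004 -0.    ] Fbx,by,z -0.2753674229625524 0.9476802981980121 -2.2968313742739364 Mbx 0.19971094195496458 0.05229281179109152
    45.8 z 0.01433 box xy 0.0011846320335143906 0.08866120682643794 tilt [ 0.0005 -0.0002] Fbx,by,z 0.06730775757848192 0.2460135388722765 -2.2060465681424777 Mbx -0.04303932064658616 0.033545654932963416
    46.4 z 0.01419 box xy 0.0009269476291078835 0.08496396388487243 tilt [-0.0001  0.    ] Fbx,by,z 0.31589545804516506 0.41444039251065756 -2.630435171142569 Mbx -0.06655471978335942 0.02359184547496615
```

The left side has sprung clear: the force dropped to zero at about 22 mm in. Next is the right side.

```bash
python3 -m creep '[[-0.18,0.7,0,0,0,0,0],[-0.18,0.7,0,0,0,0,0],[0,0,0,0,0,0,0],[0,0,0.75,0,0,0,0],[0,0,0.75,0,0,0,0],[0.2425,-0.945,0,0,0,0,0],[0.2425,-0.945,0,0,0,0,0],[0.2425,-0.945,0,0,0,0,0],[0.2425,-0.945,0,0,0,0,0],[0.2425,-0.945,0,0,0,0,0],[0.2425,-0.945,0,0,0,0,0],[0.2425,-0.945,0,0,0,0,0]]'>/dev/null; python3 -m creep '[[0.2425,-0.945,0,0,0,0,0],[0.2425,-0.945,0,0,0,0,0],[0.21,-0.82,0,0,0,0,0],[0,0,0,0,0,0,0],[0,0,-0.75,0,0,0,0],[0,0,-0.75,0,0,0,0],[0,0,0,0,0,0,0],[-0.06,0.23,0,0,0,0,0],[0,0,0,0,0,0,0],[0,0,0,0,0,0,0]]'>/dev/null ; python3 f.py
python3 -m creep '[[-0.02,0.078,0,0,0,0,0],[-0.02,0.078,0,0,0,0,0],[-0.02,0.078,0,0,0,0,0],[-0.02,0.078,0,0,0,0,0],[0,0,0,0,0,0,0]]'>/dev/null; python3 f.py
```

```text
49.25 z 0.01474 box xy 0.0012184670228719368 -0.11392391624014915 tilt [ 0.001  -0.0004] Fbx,by,z -0.38165566152748703 -0.011516714346419875 -1.8403346590509946 Mbx -0.06697814760649051 0.015321822877851611
    49.975 z 0.01422 box xy 0.0008868365581267558 -0.10567798291375116 tilt [ 0. -0.] Fbx,by,z -0.28987375357555134 0.5434920195222336 -1.6013530452606042 Mbx -0.032626045705913244 0.0627665576144962
```

```bash
python3 -m creep '[[-0.02,0.078,0,0,0,0,0],[-0.02,0.078,0,0,0,0,0],[-0.02,0.078,0,0,0,0,0],[-0.02,0.078,0,0,0,0,0],[-0.015,0.058,0,0,0,0,0],[0,0,0,0,0,0,0]]'>/dev/null; python3 f.py;python3 -m creep '[[-0.015,0.058,0,0,0,0,0],[-0.015,0.058,0,0,0,0,0],[-0.015,0.058,0,0,0,0,0],[0,0,0,0,0,0,0]]'>/dev/null; python3 f.py; python3 -m creep '[[-0.015,0.058,0,0,0,0,0],[-0.015,0.058,0,0,0,0,0],[-0.015,0.058,0,0,0,0,0],[-0.01,0.039,0,0,0,0,0],[0,0,0,0,0,0,0]]'>/dev/null; python3 f.py
```

```text
50.825 z 0.01424 box xy 0.0008826295124471872 -0.09615066640915486 tilt [ 0.     -0.0001] Fbx,by,z 0.09317290120837436 0.0712661965513364 -2.0069032222060526 Mbx -0.05307471156981961 0.06644411569996758
    51.425 z 0.01426 box xy 0.0008451815575429972 -0.09145645457642272 tilt [-0.0001  0.0001] Fbx,by,z 0.3683734562261717 -0.47022542155309704 -2.4140966471089595 Mbx -0.07051881327092392 0.004216522248374731
    52.15 z 0.01418 box xy 0.00081746569864128 -0.08606235827766005 tilt [-0.0001  0.0001] Fbx,by,z -0.29726413327309287 0.11073880832458344 -2.735771974666077 Mbx -0.11168036197227871 0.06415039710252499
```

```bash
python3 -m creep '[[0.18,-0.7,0,0,0,0,0],[0.18,-0.7,0,0,0,0,0],[-0.12,-0.7,0,0,0,0,0],[-0.12,-0.7,0,0,0,0,0],[0,-0.68,0,0,0,0,0],[0,0,-0.5,0,0,0,0],[0,0,-0.5,0,0,0,0],[0,0,-0.4,0,0,0,0],[0,0,-0.04,0,0,0,0],[0,0,0,0,0,0,0],[0,0,0,0,0,0,0]]'; python3 f.py
```

```text
time_s: 53.52
eef_pos: [0.5952, -0.1704, -0.0215]
eef_rot: [[-0.25, 0.968, 0.0], [0.968, 0.25, -0.0], [-0.0, 0.0, -1.0]]
force: [-0.5, 0.3, -1.8]
finger_gap: 0.0138
grasp_force: 30.0
    53.625 z -0.02141 box xy -0.01767253622166441 -0.17123480895011509 tilt [ 0.0006 -0.0003] Fbx,by,z 0.1167069463392548 0.1495190975287384 -1.9723938063447037 Mbx -0.058359965818974166 0.04489772688640821
```

```bash
python3 - <<'E'
from h import *
im=arm.camera("scene"); t=arm.camera("top")
cv2.imwrite("pics/s8.png",np.vstack([cv2.resize(im[175:250,220:320],(533,400),interpolation=cv2.INTER_CUBIC),cv2.resize(t[120:250,220:420],(533,200),interpolation=cv2.INTER_AREA)]))
E
```

```text
(no output)
```

View pics/s8.png

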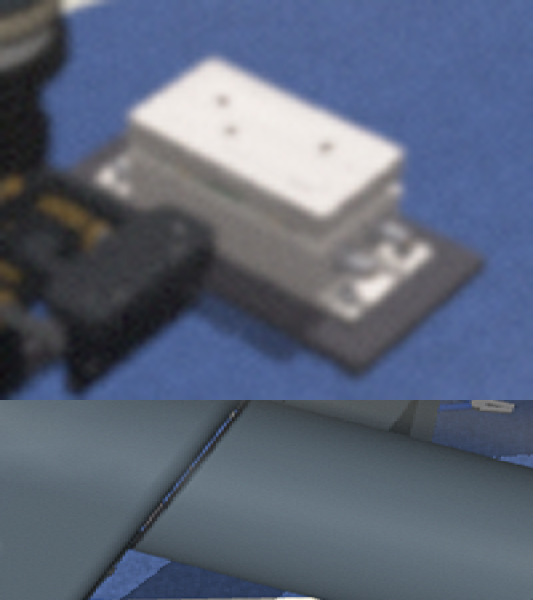

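The cover stands level with an open seam all round, and the gap shows on both visible sides. Lowering the last 1.8 mm and releasing.

```bash
python3 -m creep '[[0,0,-0.05,0,0,0,0],[0,0,0,0,0,0,0]]'>/dev/null; python3 f.py; python3 -m creep '[[0,0,-0.02,0,0,0,0],[0,0,0,0,0,0,0],[0,0,0,0,0,0,0.4],[0,0,0,0,0,0,0.4],[0,0,0,0,0,0,0.4],[0,0,0,0,0,0,0.4],[0,0,0.5,0,0,0,0.4],[0,0,0.8,0,0,0,0.4],[0,0,1,0,0,0,0.4],[0,0,1,0,0,0,0.4],[0,0,1,0,0,0,0.4],[0,0,0,0,0,0,0.4]]'; python3 - <<'E'
from h import *
w=arm.camera("wrist"); im=arm.camera("scene")
cv2.imwrite("pics/w9.png",np.hstack([cv2.resize(w,(440,330)),cv2.resize(im[150:290,180:330],(354,330),interpolation=cv2.INTER_CUBIC)]))
E
```

```text
54.075 z -0.02307 box xy -0.017948385433425758 -0.17118268027708156 tilt [-0.0001  0.    ] Fbx,by,z -0.5767842057425737 -0.10981507547652673 -1.7818359087697568 Mbx -0.057065208056841385 0.07697422403171082
time_s: 55.58
eef_pos: [0.5971, -0.1715, 0.0876]
eef_rot: [[-0.25, 0.968, 0.006], [0.968, 0.25, -0.003], [-0.005, 0.005, -1.0]]
force: [-0.2, 0.7, -0.4]
finger_gap: 0.035
grasp_force: 0.0
```

View pics/w9.png

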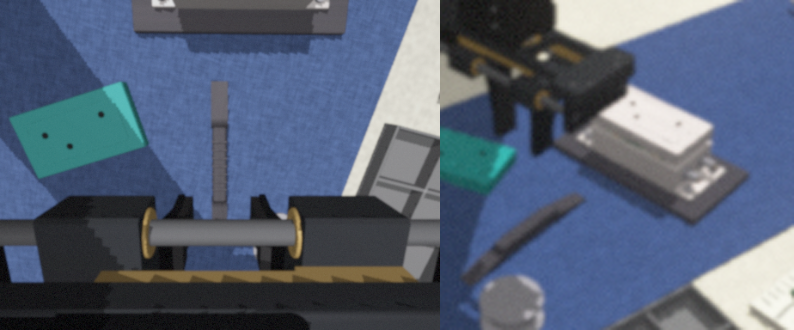

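The bar lies flat and released, clear of the plate by about 40 mm, and the cover is in place, raised and level.

```bash
python3 -c "
from cell import arm
print(arm.finish_job())"
```

```text
the job is handed in; nothing more can be done
None
```

The job is handed in, with no verdict returned: the force and camera checks say both long sides sprang clear, the cover stands raised and level in place on the box, and the bar lies flat on the mat, released, about 170 mm from the box centre.

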